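# Re-align a laser light barrier by its folding mirror and lock the hood over the adjusters

### The job

This laser light barrier has come back from repair and its red spot lands beside the mark on the receiver. Turn the two adjuster knobs of the folding mirror on the unit's deck until the spot lies wholly inside the black ring, then swing the yellow hood shut over the knobs and lock it with its red wing stud: push the stud in, turn it a full quarter turn clockwise and let it spring back so that it catches. Leave the other things on the bench as they are.

Things in the scene. Friction and masses are not known exactly. Their poses are not given: they have to be found in the camera images.
- unit: the light-barrier unit, fixed to the bench: aluminium base plate 150 (x) x 400 (y) x 12 mm; a grey deck 142 x 168 mm, its top at z = 160 mm, carried over the middle of the base by an upright at the back. Origin at the centre of the base's underside, on the bench top; its x points away from the robot's side, y to the unit's left, z up. The emitter stands on the left of the base, the receiver on the right. The folding mirror hangs under the deck and looks down.
- blue_knob_grip (a point): centre of the black adjuster knob with a blue cap (round, 26 mm across, 23 mm tall, vertical axis), on the deck at unit x +10, y +34 mm. The point is 25 mm above the deck and 11 mm below the knob's top; a brass bushing 19 mm across fills the 13 mm under the knob. The deck around is bare.
- blue_knob (a joint): turn of the blue-capped knob in rad, anticlockwise from above positive, stops at -4 and +4, stiff enough to stay where it is left (0.03 N m). Each rad moves the spot 6.7 mm towards the unit's +y (left); clockwise moves it right.
- yellow_knob_grip (a point): centre of the second knob, alike but with a yellow cap, at unit x -26, y -30 mm, same heights (73 mm from the blue one).
- yellow_knob (a joint): turn of the yellow-capped knob in rad, anticlockwise from above positive, stops at -4 and +4, friction as the blue one. Each rad moves the spot 4.3 mm towards the unit's +x (away from the robot's side); clockwise moves it nearer.
- spot (a point): centre of the red laser spot, 8 mm across, on the receiver's white face. It moves only through the two knobs, each of which moves it along its own direction.
- mark (a point): centre of the black ring on the receiver's white face (inner diameter 15 mm, with four ticks round it). The receiver is a fixed black box 73 x 70 mm on the right of the base whose white top face is 28 mm above the bench; it sits a little differently each time.
- hood (a joint): opening angle of the yellow sheet-metal hood in rad: 0 shut on the deck, 2.0 wide open, where it starts, resting on its stop. Hinged along the unit's x axis at the deck's left edge; open, it leans out to the left. Damped: pushed inwards (to the right) to below about 1 rad it sinks shut by itself in about two seconds; above that it falls open again. Weighs 0.34 kg with its stud.
- hood_hinge (a point): middle of the hood's hinge line: unit x 0, y +85 mm, z 160 mm. The hood, shut, covers 130 mm in x (65 mm each way) and 160 mm from the hinge towards -y, and is 46 mm high, open below, walls 3 mm.
- hood_edge (a point): middle of the hood's outer free edge, where its top meets the side opposite the hinge: 160 mm from the hinge and 46 mm above it when shut; high up on the left when open.
- stud_wing (a point): centre of the red wing of the quarter-turn stud on the hood's top: wing 28 mm long, 9 mm thick, 20 mm tall. With the hood shut it is at unit x +40, y -50 mm, and unpressed this point is 19 mm above the hood's top, the wing's top 29 mm above it; its frame's x lies along the wing. Under the wing is a black collar 22 mm across.
- stud_turn (a joint): turn of the stud in rad, clockwise from above positive: 0 with the wing along the unit's x (as it starts), 1.571 the stop of the quarter turn (0.02 N m friction).
- stud_push (a joint): how far the stud is pressed in, m: 0 out, 0.008 fully in (spring about 3 N at the start, 8 N fully in). The cross pin at the foot of the stud stands in the slot of a keeper on the deck when the hood is shut; only pressed about 6.5 mm or more does it clear the slot and turn. Turned the full quarter and let go, it springs back to about 0.003 in a groove and stays there: locked.
- screwdriver_a: red-handled screwdriver, 196 mm long, lying close behind the unit; loose bystander, origin at the centre of its underside
- pliers: red-handled pliers, 160 mm long, lying at the left end of the unit; loose bystander, origin at the centre of its underside
- glue_bottle: red squeeze bottle, 40 mm across, 118 mm tall, standing behind the left end of the unit; loose bystander, origin at the centre of its underside
- spray_can: blue spray can with a white cap, 66 mm across, 193 mm tall, standing upright behind the unit, right of its middle; loose bystander, origin at the centre of its underside
- hex_key_set: grey folding hex key set, 100 mm long, lying at the right end of the unit; loose bystander, origin at the centre of its underside
- terminal_3: blue terminal block, 37x44x10 mm, lying on the unit's base plate under the deck's front edge; loose bystander, origin at the centre of its underside
- terminal_1: orange terminal block, 37x44x10 mm, lying behind the right end of the unit; loose bystander, origin at the centre of its underside
- tape_measure: yellow tape measure, 75 mm, at the right; loose bystander, origin at the centre of its underside
- torch: grey torch, 127 mm long, lying at the right; loose bystander, origin at the centre of its underside

How it is judged:
By the outcome, as a careful person would: the job done as asked, in the order asked, and still so for the second after the job is handed in, with the robot touching nothing.
It also fails if it takes over 72 s, if anything falls off the work surface, if the arm or the gripper's body presses on something with over 40 N, if the wrist force passes 120 N, or if a joint passes its speed limit or range.

### The arm

A 6-joint arm with a two-finger parallel gripper is mounted at the origin on a cart in front of the work surface, level with it; the furniture and walls round the work are solid. World frame = base frame: x ahead of the robot, y to its left, z up, the work surface at z = 0. Lengths are in m, angles in rad, forces in N, time in s.
With the tool pointing down it reaches from about 0.25 to 0.775 m from the base axis. Payload 4 kg.
Tool frame: the origin (TCP) lies where the fingers leave the gripper's body, on its centre line; the fingertips stand 97 mm ahead of it and the grasp point (between the pads) lies 78 mm ahead of it; z points along the fingers, y is the line along which they close (so a half turn about z gives the same grasp; the last joint's range is limited). The gripper opens to 94 mm and grips with 3 to 60 N. Pads are 16 mm wide; open, the fingers measure 119 mm over their backs; the gripper's body (75 mm by 177 mm) begins 78 mm behind the grasp point.
Start: joints at [-0.103, 0.087, 1.371, -0, 1.684, -0.103], TCP at [0.55, -0, 0.303] pointing down, gripper open.
Joint ranges: [-3.1, 3.1], [-0.76, 2.03], [0.27, 2.55], [-1.08, 4.22], [0.17, 2.65], [-2.57, 2.57]. Speed limits (rad/s): [2.79, 2.79, 3.14, 3.14, 3.14, 3.14].

### API

Orientations are given as [roll, pitch, yaw] about the fixed x, y, z axes, in that order (R = Rz(yaw) Ry(pitch) Rx(roll)).
In Python, from bench import robot, eyes gives the robot as it stands. The module is installed in compiled form; this text tells all that it offers.
- The arm moves only by the tool carry_out, never from a script. Its argument "deltas" is a list of rows, each an object of numbers: "dx", "dy", "dz": the shift along the tool's x, y, z each as a share of 0.02 m, from -1 to 1; "wx", "wy", "wz": the turn, a rotation vector about the tool's x, y, z each as a share of 0.12 rad, from -1 to 1; "gripper": the closure in counts, from 0 (fully open) to 255 (shut). In form: [{"dx": .., "dy": .., "dz": .., "wx": .., "wy": .., "wz": .., "gripper": ..}, ...]. A call has 1 to 20 rows; each row shifts and turns the commanded pose from where the row before left it, along the tool's axes as they then stand; what a row does not reach is not made up. A row lasts 1/12 s, in which the tool goes at most 41.7 mm and 7.16 degrees, less where a joint would pass 70% of its speed; a pose out of reach is approached as far as the arm can. A call with a number of a shift or a turn outside -1 to 1 is refused whole. A call with a gripper value outside its range is refused whole. The fingers move at their own pace and stop on an object; the grip force is fixed at half the most. Time passes only in rows, so rows that do not move let the fingers close. It gives the time, the measured TCP pose, the force, the opening and the grip force at its end, in the units of the state.
- robot.get_obs(): the state, without advancing time (a new reading comes with each control period).
- eyes.snapshot(name): name is "scene" or "side" or "wrist"; returns the picture (384x512x3 uint8, red, green, blue); there is no depth.
- eyes.get_calibration(name): a dict with "fovy" (degrees; the focal length in pixels is half the picture's height over the tangent of half this angle, whatever the lens; pixels are square), "cx", "cy" (the principal point, pixels), "R" (3x3) and "t" (3): a world point X has camera coordinates R X + t. Camera axes: x right, y down, z forward; pixel columns grow to the right and rows downward; lengths in m; the calibration is good to about 2 mm. A picture is of the moment at which its call begins: read the wrist's pose just before it. get_calibration takes no time and is no camera call; for the wrist camera it gives the pose at the moment of the call.
- robot.close_job(): hands the job in; it is judged then, once.
The state is a dict: "time": time; "joint_positions": joint angles; "qvel": joint speeds; "joint_torque": joint torques, N m; "tool_pos": TCP position; "ee_rot": TCP orientation; "wrist_force": force on the tool from outside, world axes, zero at the start; "wrist_torque": the same for the moment, N m; "width": finger opening in m; "finger_force": force on a finger pad.
Only numpy, scipy, OpenCV 4.12 (cv2) and the standard library are available. Lean on these libraries where they do the work, as an engineer would, in place of code of your own. Each camera call takes 0.05 s, during which the arm holds its last target. There are 200 camera calls.

## Working session

There is one attempt and no reset: what is moved stays moved. The work goes in short steps, Python scripts to look and compute and a tool call to move; the robot and the scene stay as the last step left them, time stands still between calls to the robot, and variables do not carry over. Pictures are saved under pics/ and viewed, at most 10 in all, crops included, and the job is handed in when it is done.

Besides the shell and the picture viewer there is one more tool, called after ">>>" by a JSON object that holds its "fn" and its "kwargs", one argument or row to a line. carry_out: Moves the arm, as the interface text tells. Shift numbers are shares of 0.02 m and turn numbers shares of 0.12 rad, none past 1 either way. Its arguments: {"type":"object","properties":{"deltas":{"type":"array","items":{"type":"object","properties":{"dx":{"type":"number"},"dy":{"type":"number"},"dz":{"type":"number"},"wx":{"type":"number"},"wy":{"type":"number"},"wz":{"type":"number"},"gripper":{"type":"number"}}}}},"required":["deltas"]}

```bash
mkdir -p pics; cat > h.py <<'E'
import numpy as np,cv2
from bench import robot,eyes
def snap(n,f):
    c=eyes.get_calibration(n); im=eyes.snapshot(n); cv2.imwrite('pics/'+f+'.png',im[:,:,::-1]); return im,c
def foc(c): return 192/np.tan(np.radians(c['fovy'])/2)
def ray(c,u,v,z):
    R=np.array(c['R']);t=np.array(c['t']);f=foc(c)
    d=R.T@np.array([(u-c['cx'])/f,(v-c['cy'])/f,1]);o=-R.T@t
    return o+d*(z-o[2])/d[2]
def proj(c,X):
    p=np.array(c['R'])@np.array(X)+np.array(c['t']);f=foc(c)
    return np.array([c['cx']+f*p[0]/p[2],c['cy']+f*p[1]/p[2]])
E
python3 - <<'E'
from h import *
ims=[snap(n,n+'0') for n in('scene','side','wrist')]
for i,c in ims: print({k:np.round(v,3).tolist() for k,v in c.items()})
cv2.imwrite('pics/a.png',np.hstack([cv2.resize(i,(400,300)) for i,c in ims[:2]])[:,:,::-1])
o=robot.get_obs();print(o['time'],o['tool_pos'],o['ee_rot'],o['width'])
E
```

```text
{'fovy': 56.534, 'cx': 256.763, 'cy': 193.276, 'R': [[-0.797, -0.603, 0.013], [-0.47, 0.609, -0.639], [0.378, -0.515, -0.769]], 't': [0.401, 0.376, 1.175]}
{'fovy': 46.597, 'cx': 257.429, 'cy': 192.287, 'R': [[0.673, -0.74, 0.003], [-0.469, -0.43, -0.771], [0.572, 0.517, -0.637]], 't': [-0.388, 0.356, 1.323]}
{'fovy': 65.572, 'cx': 258.06, 'cy': 188.15, 'R': [[1.0, 0.0, -0.002], [0.001, -0.958, 0.286], [-0.002, -0.286, -0.958]], 't': [-0.549, -0.029, 0.392]}
0.15 [5.49755967e-01 9.85770253e-06 3.01791235e-01] [-3.13994524e+00 -1.64011801e-04  1.57075687e+00] 0.09395345931312978
```

View pics/scene0.png

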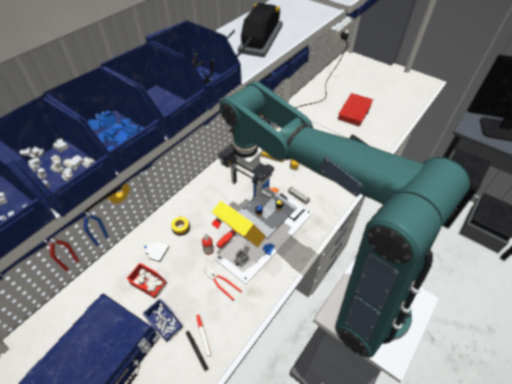

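View pics/wrist0.png

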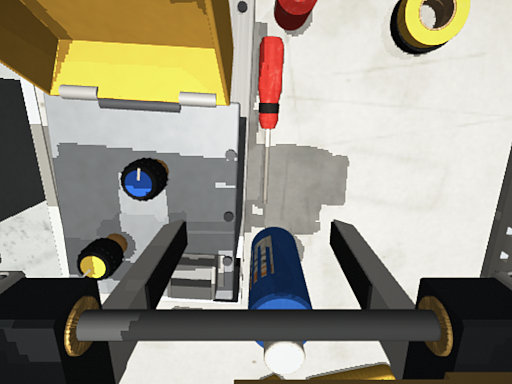

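View pics/side0.png

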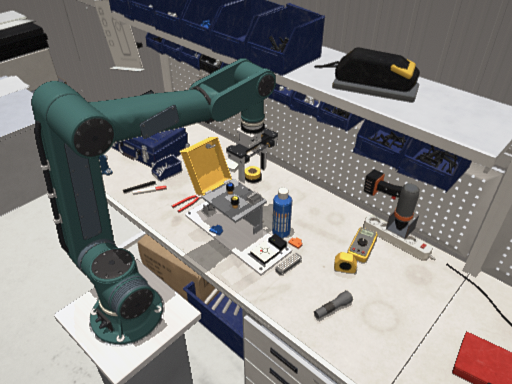

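The wrist view shows the blue cap near (138,185), the yellow cap near (93,265) and the hood hinge at the top left. The side view shows the receiver's white face near (265,250).

```bash
python3 - <<'E'
from h import *
im=cv2.imread('pics/wrist0.png')[:,:,::-1];c=eyes.get_calibration('wrist')
hsv=cv2.cvtColor(im,cv2.COLOR_RGB2HSV)
def blob(h0,h1,box):
    u0,u1,v0,v1=box
    m=cv2.inRange(hsv,(h0,120,80),(h1,255,255))[v0:v1,u0:u1]
    n,l,s,ce=cv2.connectedComponentsWithStats(m)
    k=1+np.argmax(s[1:,4]);return ce[k]+[u0,v0],s[k]
P={}
for n,h0,h1,b in(('blue',100,125,(110,170,150,210)),('yellow',20,35,(70,120,240,285))):
    p,s=blob(h0,h1,b);P[n]=ray(c,*p,0.196);print(n,p,s,P[n])
d=P['blue']-P['yellow'];print(np.linalg.norm(d))
yaw=np.arctan2(d[1],d[0])-np.arctan2(64,36);R=np.array([[np.cos(yaw),-np.sin(yaw)],[np.sin(yaw),np.cos(yaw)]])
o=(P['blue'][:2]+P['yellow'][:2])/2-R@[-.008,.002];print('yaw',yaw,'origin',o)
for n,x,y in(('hinge',0,.085),('hinge-',-.065,.085),('stud',.04,-.05)):print(n,o+R@[x,y])
s=cv2.imread('pics/side0.png');cs=eyes.get_calibration('side')
pr=proj(cs,[*(o+R@[0,-.15]),.028]);print(pr)
u,v=pr.astype(int);cr=s[v-35:v+35,u-45:u+45]
cv2.imwrite('pics/rc.png',cv2.resize(cr,None,fx=7,fy=7,interpolation=cv2.INTER_CUBIC));print(u-45,v-35)
E
```

```text
blue [137.86219739 183.72625698] [ 15  20  27  27 537] [0.47101943 0.03122239 0.196     ]
yellow [ 92.66210046 266.35844749] [ 10  16  26  22 438] [ 0.43178495 -0.02990903  0.196     ]
0.07263879531885904
yaw -0.05820362719422367 origin [ 0.4592723 -0.0018053]
hinge [0.46421682 0.08305076]
hinge- [0.39932689 0.08683186]
stud [ 0.49629603 -0.05404746]
[265.56860367 248.88872906]
220 213
```

View pics/rc.png

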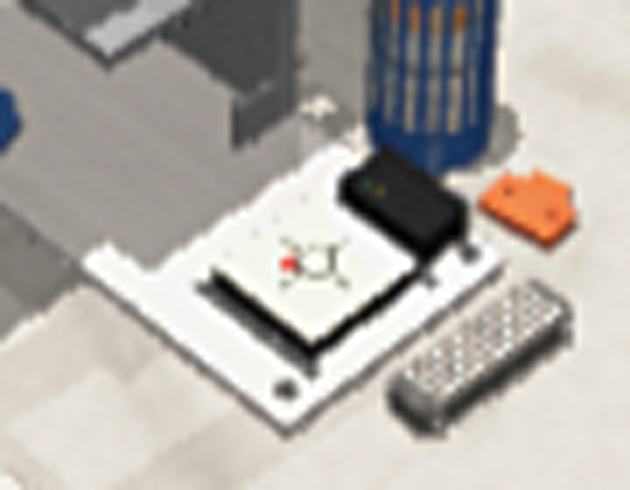

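The crop shows the red spot at (290,264), left of the ring's centre at about (318,261). I'll go over the receiver for a better look.

>>> {"fn": "carry_out", "kwargs": {
  "deltas": [
    {"dz":-1},
    {"dz":-1},
    {"dx":-1,"dy":-0.6},
    {"dx":-1,"dy":-0.6},
    {"dx":-1,"dy":-0.6},
    {"dx":-1,"dy":-0.6},
    {"dx":-1,"dy":-0.6},
    {"dx":-1,"dy":-0.6},
    {"dx":-1,"dy":-0.6},
    {"dx":-1,"dy":-0.6},
    {},
    {}
  ]
}}

```text
invalid input
```

```bash
python3 - <<'E'
from h import *
im,c=snap('wrist','w1');p=proj(c,[.45,-.152,.028]);print(p,robot.get_obs()['tool_pos'])
u,v=np.clip(p.astype(int),[80,60],[432,324]);print(u-80,v-60)
cv2.imwrite('pics/w1c.png',cv2.resize(im[v-60:v+60,u-80:u+80,::-1],None,fx=5,fy=5,interpolation=cv2.INTER_CUBIC))
E
```

```text
[185.53965822 279.1749591 ] [5.49808357e-01 2.17066102e-05 3.01962287e-01]
105 219
```

View pics/w1c.png

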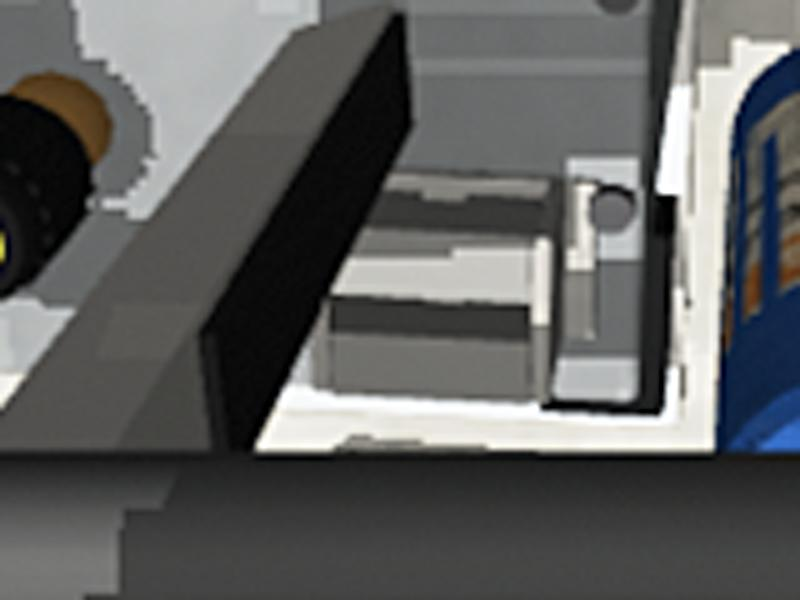

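The move was refused because the rows need every field, so the crop still shows the old viewpoint: a finger and the keeper, with no receiver in view.

>>> {"fn": "carry_out", "kwargs": {
  "deltas": [
    {"dx":0,"dy":0,"dz":-1,"wx":0,"wy":0,"wz":0,"gripper":0},
    {"dx":0,"dy":0,"dz":-1,"wx":0,"wy":0,"wz":0,"gripper":0},
    {"dx":-1,"dy":-0.6,"dz":0,"wx":0,"wy":0,"wz":0,"gripper":0},
    {"dx":-1,"dy":-0.6,"dz":0,"wx":0,"wy":0,"wz":0,"gripper":0},
    {"dx":-1,"dy":-0.6,"dz":0,"wx":0,"wy":0,"wz":0,"gripper":0},
    {"dx":-1,"dy":-0.6,"dz":0,"wx":0,"wy":0,"wz":0,"gripper":0},
    {"dx":-1,"dy":-0.6,"dz":0,"wx":0,"wy":0,"wz":0,"gripper":0},
    {"dx":-1,"dy":-0.6,"dz":0,"wx":0,"wy":0,"wz":0,"gripper":0},
    {"dx":-1,"dy":-0.6,"dz":0,"wx":0,"wy":0,"wz":0,"gripper":0},
    {"dx":-1,"dy":-0.6,"dz":0,"wx":0,"wy":0,"wz":0,"gripper":0},
    {"dx":0,"dy":0,"dz":0,"wx":0,"wy":0,"wz":0,"gripper":0},
    {"dx":0,"dy":0,"dz":0,"wx":0,"wy":0,"wz":0,"gripper":0}
  ]
}}

```text
time: 1.2
tool_pos: [0.4537, -0.1605, 0.3426]
ee_rot: [3.141, -0.001, 1.569]
wrist_force: [-0.5, -0.4, 0.2]
width: 0.094
finger_force: 0.0
```

```bash
python3 - <<'E'
from h import *
im,c=snap('wrist','w1');p=proj(c,[.45,-.152,.028]);print(p,robot.get_obs()['tool_pos'])
u,v=np.clip(p.astype(int),[80,60],[432,324]);print(u-80,v-60)
cv2.imwrite('pics/w1c.png',cv2.resize(im[v-60:v+60,u-80:u+80,::-1],None,fx=5,fy=5,interpolation=cv2.INTER_CUBIC))
E
```

```text
[255.30835912 157.87663327] [ 0.45403369 -0.15989127  0.34258934]
175 97
```

View pics/w1c.png

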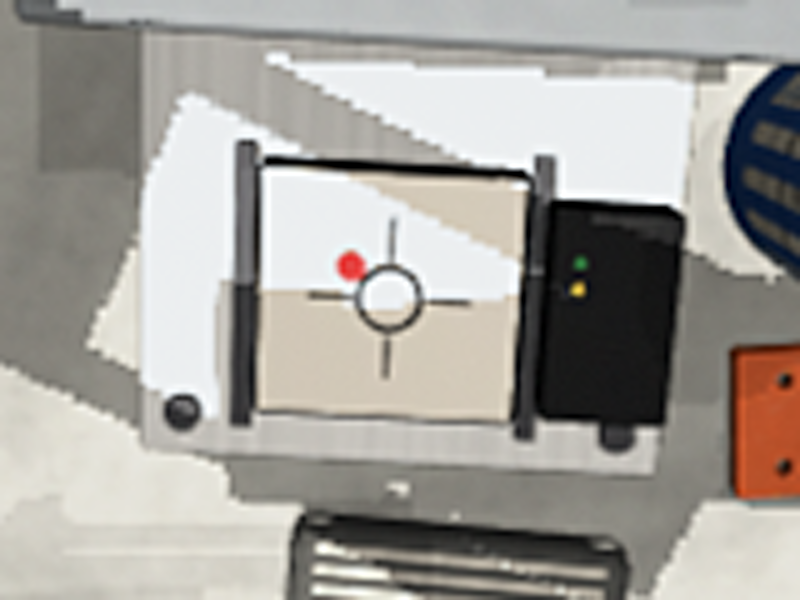

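The red spot is at crop (351,266) and the ring's centre at (388,298).

```bash
python3 - <<'E'
from h import *
c=eyes.get_calibration('wrist')
s=ray(c,175+351.5/5-.5,97+266/5-.5,.028);m=ray(c,175+388/5-.5,97+298/5-.5,.028)
yaw=-.058;R=np.array([[np.cos(yaw),-np.sin(yaw)],[np.sin(yaw),np.cos(yaw)]])
e=R.T@(m-s)[:2];print(s,m,e*1000,'yellow',e[0]/.0043,'blue',e[1]/.0067)
im=cv2.imread('pics/side0.png')[:,:,::-1].astype(int);cs=eyes.get_calibration('side')
print(proj(cs,s),proj(cs,m)); 
r=np.clip(im[:,:,0]-im[:,:,1:].max(2)-30,0,None)[240:262,250:275];v,u=np.mgrid[240:262,250:275];print((r*u).sum()/r.sum(),(r*v).sum()/r.sum())
E
```

```text
[ 0.43639927 -0.14024146  0.028     ] [ 0.44609053 -0.14888634  0.028     ] [10.17609116 -8.06856498] yellow 2.366532827622739 blue -1.2042634294686168
[260.20159268 249.50637781] [264.08135994 249.21690804]
260.69428571428574 250.16571428571427
```

>>> {"fn": "carry_out", "kwargs": {
  "deltas": [
    {"dx":0.93,"dy":-0.157,"dz":0,"wx":0,"wy":0,"wz":0,"gripper":120},
    {"dx":0.93,"dy":-0.157,"dz":0,"wx":0,"wy":0,"wz":0,"gripper":120},
    {"dx":0.93,"dy":-0.157,"dz":0,"wx":0,"wy":0,"wz":0,"gripper":120},
    {"dx":0.93,"dy":-0.157,"dz":0,"wx":0,"wy":0,"wz":0,"gripper":120},
    {"dx":0.93,"dy":-0.157,"dz":0,"wx":0,"wy":0,"wz":0,"gripper":120},
    {"dx":0.93,"dy":-0.157,"dz":0,"wx":0,"wy":0,"wz":0,"gripper":120},
    {"dx":0.93,"dy":-0.157,"dz":0,"wx":0,"wy":0,"wz":0,"gripper":120},
    {"dx":0,"dy":0,"dz":0.15,"wx":0,"wy":0,"wz":1,"gripper":120},
    {"dx":0,"dy":0,"dz":0.15,"wx":0,"wy":0,"wz":1,"gripper":120},
    {"dx":0,"dy":0,"dz":0.15,"wx":0,"wy":0,"wz":1,"gripper":120},
    {"dx":0,"dy":0,"dz":0.15,"wx":0,"wy":0,"wz":1,"gripper":120},
    {"dx":0,"dy":0,"dz":0.15,"wx":0,"wy":0,"wz":1,"gripper":120},
    {"dx":0,"dy":0,"dz":0.15,"wx":0,"wy":0,"wz":1,"gripper":120},
    {"dx":0,"dy":0,"dz":0.15,"wx":0,"wy":0,"wz":1,"gripper":120},
    {"dx":0,"dy":0,"dz":0.15,"wx":0,"wy":0,"wz":1,"gripper":120},
    {"dx":0,"dy":0,"dz":0.15,"wx":0,"wy":0,"wz":1,"gripper":120},
    {"dx":0,"dy":0,"dz":0.15,"wx":0,"wy":0,"wz":1,"gripper":120},
    {"dx":0,"dy":0,"dz":0,"wx":0,"wy":0,"wz":0,"gripper":120},
    {"dx":0,"dy":0,"dz":0,"wx":0,"wy":0,"wz":0,"gripper":120}
  ]
}}

```text
time: 2.83
tool_pos: [0.4322, -0.0288, 0.3125]
ee_rot: [-3.141, 0.0, 0.376]
wrist_force: [0.2, 0.4, 0.2]
width: 0.0497
finger_force: 0.0
```

```bash
python3 - <<'E'
from h import *
o=robot.get_obs();print(o['tool_pos'],o['ee_rot'],o['width'],o['joint_positions'])
im,c=snap('wrist','w2');hsv=cv2.cvtColor(im,cv2.COLOR_RGB2HSV)
for n,h0,h1,X in(('blue',100,125,[.471,.0312,.196]),('yellow',20,35,[.4318,-.0299,.196])):
    p=proj(c,X);u,v=p.astype(int);print(n,p)
    if not(30<u<480 and 30<v<350):continue
    m=cv2.inRange(hsv,(h0,120,80),(h1,255,255))[v-25:v+25,u-25:u+25]
    M=cv2.moments(m,True);
    if M['m00']: print(M['m00'],ray(c,M['m10']/M['m00']+u-25,M['m01']/M['m00']+v-25,.196))
E
```

```text
[ 0.43216861 -0.02884688  0.31250567] [-3.14101524e+00  1.85435649e-04  3.75585180e-01] 0.0497239353409743 [-1.97928566e-01 -1.78045539e-01  1.60607243e+00  3.88393377e-04
  1.71403481e+00  9.97337987e-01]
blue [195.71512491 139.60598456]
557.0 [0.47101924 0.03119797 0.196     ]
yellow [259.81701174 222.10343524]
440.0 [ 0.43185534 -0.0299754   0.196     ]
```

>>> {"fn": "carry_out", "kwargs": {
  "deltas": [
    {"dx":-0.03,"dy":0.045,"dz":0.6,"wx":0,"wy":0,"wz":0,"gripper":120},
    {"dx":0,"dy":0,"dz":0.6,"wx":0,"wy":0,"wz":0,"gripper":120},
    {"dx":0,"dy":0,"dz":0.6,"wx":0,"wy":0,"wz":0,"gripper":120},
    {"dx":0,"dy":0,"dz":0.57,"wx":0,"wy":0,"wz":0,"gripper":120},
    {"dx":0,"dy":0,"dz":0,"wx":0,"wy":0,"wz":0,"gripper":120},
    {"dx":0,"dy":0,"dz":0,"wx":0,"wy":0,"wz":0,"gripper":255},
    {"dx":0,"dy":0,"dz":0,"wx":0,"wy":0,"wz":0,"gripper":255},
    {"dx":0,"dy":0,"dz":0,"wx":0,"wy":0,"wz":0,"gripper":255},
    {"dx":0,"dy":0,"dz":0,"wx":0,"wy":0,"wz":0,"gripper":255},
    {"dx":0,"dy":0,"dz":0,"wx":0,"wy":0,"wz":0,"gripper":255},
    {"dx":0,"dy":0,"dz":0,"wx":0,"wy":0,"wz":0,"gripper":255}
  ]
}}

```text
time: 3.8
tool_pos: [0.432, -0.0305, 0.2661]
ee_rot: [-3.141, -0.001, 0.371]
wrist_force: [-1.3, 2.0, 2.2]
width: 0.0252
finger_force: 30.0
```

>>> {"fn": "carry_out", "kwargs": {
  "deltas": [
    {"dx":0,"dy":0,"dz":0,"wx":0,"wy":0,"wz":-1,"gripper":255},
    {"dx":0,"dy":0,"dz":0,"wx":0,"wy":0,"wz":-1,"gripper":255},
    {"dx":0,"dy":0,"dz":0,"wx":0,"wy":0,"wz":-1,"gripper":255},
    {"dx":0,"dy":0,"dz":0,"wx":0,"wy":0,"wz":-1,"gripper":255},
    {"dx":0,"dy":0,"dz":0,"wx":0,"wy":0,"wz":-1,"gripper":255},
    {"dx":0,"dy":0,"dz":0,"wx":0,"wy":0,"wz":-1,"gripper":255},
    {"dx":0,"dy":0,"dz":0,"wx":0,"wy":0,"wz":-1,"gripper":255},
    {"dx":0,"dy":0,"dz":0,"wx":0,"wy":0,"wz":-1,"gripper":255},
    {"dx":0,"dy":0,"dz":0,"wx":0,"wy":0,"wz":-1,"gripper":255},
    {"dx":0,"dy":0,"dz":0,"wx":0,"wy":0,"wz":-1,"gripper":255},
    {"dx":0,"dy":0,"dz":0,"wx":0,"wy":0,"wz":-1,"gripper":255},
    {"dx":0,"dy":0,"dz":0,"wx":0,"wy":0,"wz":-1,"gripper":255},
    {"dx":0,"dy":0,"dz":0,"wx":0,"wy":0,"wz":-1,"gripper":255},
    {"dx":0,"dy":0,"dz":0,"wx":0,"wy":0,"wz":-1,"gripper":255},
    {"dx":0,"dy":0,"dz":0,"wx":0,"wy":0,"wz":-1,"gripper":255},
    {"dx":0,"dy":0,"dz":0,"wx":0,"wy":0,"wz":-1,"gripper":255},
    {"dx":0,"dy":0,"dz":0,"wx":0,"wy":0,"wz":-1,"gripper":255},
    {"dx":0,"dy":0,"dz":0,"wx":0,"wy":0,"wz":-1,"gripper":255},
    {"dx":0,"dy":0,"dz":0,"wx":0,"wy":0,"wz":0,"gripper":255},
    {"dx":0,"dy":0,"dz":0,"wx":0,"wy":0,"wz":0,"gripper":255}
  ]
}}

```text
time: 5.47
tool_pos: [0.4311, -0.0304, 0.266]
ee_rot: [-3.142, -0.002, 2.528]
wrist_force: [-4.7, 3.5, 4.3]
width: 0.0254
finger_force: 30.0
```

```bash
cat >> h.py <<'E'
def spot(name='side'):
    cs=eyes.get_calibration(name);im=eyes.snapshot(name).astype(int)
    p=proj(cs,[.4412,-.1446,.028]);u0,v0=p.astype(int);s=np.s_[v0-9:v0+10,u0-10:u0+11]
    r=np.clip(im[:,:,0]-im[:,:,1:].max(2)-30,0,None)[s];v,u=np.mgrid[s]
    if r.sum()==0:return None
    return r.sum(),ray(cs,(r*u).sum()/r.sum(),(r*v).sum()/r.sum(),.028)
E
python3 - <<'E'
from h import *
print(spot(),robot.get_obs()['ee_rot'])
E
```

```text
(np.int64(320), array([ 0.44378403, -0.14331811,  0.028     ])) [-3.14157299e+00 -1.70281923e-03  2.52814146e+00]
```

>>> {"fn": "carry_out", "kwargs": {
  "deltas": [
    {"dx":0,"dy":0,"dz":0,"wx":0,"wy":0,"wz":-0.9,"gripper":255},
    {"dx":0,"dy":0,"dz":0,"wx":0,"wy":0,"wz":-0.9,"gripper":255},
    {"dx":0,"dy":0,"dz":0,"wx":0,"wy":0,"wz":0,"gripper":255},
    {"dx":0,"dy":0,"dz":0,"wx":0,"wy":0,"wz":0,"gripper":255}
  ]
}}

```text
time: 5.85
tool_pos: [0.431, -0.0305, 0.266]
ee_rot: [3.142, -0.002, 2.744]
wrist_force: [-4.2, 2.2, 5.3]
width: 0.025
finger_force: 30.0
```

>>> {"fn": "carry_out", "kwargs": {
  "deltas": [
    {"dx":0,"dy":0,"dz":0,"wx":0,"wy":0,"wz":0,"gripper":120},
    {"dx":0,"dy":0,"dz":0,"wx":0,"wy":0,"wz":0,"gripper":120},
    {"dx":0,"dy":0,"dz":0,"wx":0,"wy":0,"wz":0,"gripper":120},
    {"dx":0,"dy":0,"dz":-0.8,"wx":0,"wy":0,"wz":0,"gripper":120},
    {"dx":0,"dy":0,"dz":-0.8,"wx":0,"wy":0,"wz":0,"gripper":120},
    {"dx":0,"dy":0,"dz":-0.8,"wx":0,"wy":0,"wz":0,"gripper":120},
    {"dx":0,"dy":0,"dz":0,"wx":0,"wy":0,"wz":1,"gripper":120},
    {"dx":0,"dy":0,"dz":0,"wx":0,"wy":0,"wz":1,"gripper":120},
    {"dx":0,"dy":0,"dz":0,"wx":0,"wy":0,"wz":1,"gripper":120},
    {"dx":0,"dy":0,"dz":0,"wx":0,"wy":0,"wz":1,"gripper":120},
    {"dx":0,"dy":0,"dz":0,"wx":0,"wy":0,"wz":1,"gripper":120},
    {"dx":0.38,"dy":0.82,"dz":0,"wx":0,"wy":0,"wz":0,"gripper":120},
    {"dx":0.38,"dy":0.82,"dz":0,"wx":0,"wy":0,"wz":0,"gripper":120},
    {"dx":0.38,"dy":0.82,"dz":0,"wx":0,"wy":0,"wz":0,"gripper":120},
    {"dx":0.38,"dy":0.82,"dz":0,"wx":0,"wy":0,"wz":0,"gripper":120},
    {"dx":0,"dy":0,"dz":0,"wx":0,"wy":0,"wz":0,"gripper":120},
    {"dx":0,"dy":0,"dz":0,"wx":0,"wy":0,"wz":0,"gripper":120}
  ]
}}

```text
time: 7.27
tool_pos: [0.4705, 0.0305, 0.3128]
ee_rot: [-3.141, 0.0, 2.147]
wrist_force: [0.2, 0.1, -0.5]
width: 0.0495
finger_force: 0.0
```

```bash
python3 - <<'E'
from h import *
cs=eyes.get_calibration('side');print('start side',ray(cs,260.694,250.166,.028))
print(spot());o=robot.get_obs();print(o['tool_pos'],o['ee_rot'],o['width'],o['joint_positions'][5])
y=o['ee_rot'][2];d=np.array([.4710,.0312])-o['tool_pos'][:2];print('shares',d@[np.cos(y),np.sin(y)]/.02,d@[np.sin(y),-np.cos(y)]/.02)
E
```

```text
start side [ 0.43529141 -0.14344025  0.028     ]
(np.int64(341), array([ 0.44536517, -0.14319165,  0.028     ]))
[0.47022237 0.03010303 0.31296038] [-3.14070311e+00  3.11003837e-04  2.14664535e+00] 0.050021798471647 -0.6320146217055052
shares 0.024830282363285727 0.0624789287419943
```

>>> {"fn": "carry_out", "kwargs": {
  "deltas": [
    {"dx":0.025,"dy":0.06,"dz":0.6,"wx":0,"wy":0,"wz":0,"gripper":120},
    {"dx":0,"dy":0,"dz":0.6,"wx":0,"wy":0,"wz":0,"gripper":120},
    {"dx":0,"dy":0,"dz":0.6,"wx":0,"wy":0,"wz":0,"gripper":120},
    {"dx":0,"dy":0,"dz":0.58,"wx":0,"wy":0,"wz":0,"gripper":120},
    {"dx":0,"dy":0,"dz":0,"wx":0,"wy":0,"wz":0,"gripper":120},
    {"dx":0,"dy":0,"dz":0,"wx":0,"wy":0,"wz":0,"gripper":255},
    {"dx":0,"dy":0,"dz":0,"wx":0,"wy":0,"wz":0,"gripper":255},
    {"dx":0,"dy":0,"dz":0,"wx":0,"wy":0,"wz":0,"gripper":255},
    {"dx":0,"dy":0,"dz":0,"wx":0,"wy":0,"wz":0,"gripper":255},
    {"dx":0,"dy":0,"dz":0,"wx":0,"wy":0,"wz":0,"gripper":255},
    {"dx":0,"dy":0,"dz":0,"wx":0,"wy":0,"wz":0,"gripper":255}
  ]
}}

```text
time: 8.23
tool_pos: [0.471, 0.0312, 0.2665]
ee_rot: [3.141, 0.001, 2.147]
wrist_force: [-2.8, -1.7, 2.5]
width: 0.0252
finger_force: 30.0
```

>>> {"fn": "carry_out", "kwargs": {
  "deltas": [
    {"dx":0,"dy":0,"dz":0,"wx":0,"wy":0,"wz":1,"gripper":255},
    {"dx":0,"dy":0,"dz":0,"wx":0,"wy":0,"wz":1,"gripper":255},
    {"dx":0,"dy":0,"dz":0,"wx":0,"wy":0,"wz":1,"gripper":255},
    {"dx":0,"dy":0,"dz":0,"wx":0,"wy":0,"wz":1,"gripper":255},
    {"dx":0,"dy":0,"dz":0,"wx":0,"wy":0,"wz":1,"gripper":255},
    {"dx":0,"dy":0,"dz":0,"wx":0,"wy":0,"wz":1,"gripper":255},
    {"dx":0,"dy":0,"dz":0,"wx":0,"wy":0,"wz":1,"gripper":255},
    {"dx":0,"dy":0,"dz":0,"wx":0,"wy":0,"wz":1,"gripper":255},
    {"dx":0,"dy":0,"dz":0,"wx":0,"wy":0,"wz":1,"gripper":255},
    {"dx":0,"dy":0,"dz":0,"wx":0,"wy":0,"wz":1,"gripper":255},
    {"dx":0,"dy":0,"dz":0,"wx":0,"wy":0,"wz":0,"gripper":255},
    {"dx":0,"dy":0,"dz":0,"wx":0,"wy":0,"wz":0,"gripper":255}
  ]
}}

```text
time: 9.23
tool_pos: [0.471, 0.0312, 0.2665]
ee_rot: [3.141, 0.0, 0.95]
wrist_force: [-3.4, -1.6, 4.0]
width: 0.0254
finger_force: 30.0
```

```bash
python3 - <<'E'
from h import *
print(spot());o=robot.get_obs();print(o['tool_pos'],o['ee_rot'],o['width'])
E
```

```text
(np.int64(396), array([ 0.44444488, -0.15183964,  0.028     ]))
[0.47095121 0.03121415 0.26648999] [3.14063661e+00 1.89953607e-04 9.49439317e-01] 0.02490420736157727
```

>>> {"fn": "carry_out", "kwargs": {
  "deltas": [
    {"dx":0,"dy":0,"dz":0,"wx":0,"wy":0,"wz":0,"gripper":120},
    {"dx":0,"dy":0,"dz":0,"wx":0,"wy":0,"wz":0,"gripper":120},
    {"dx":0,"dy":0,"dz":0,"wx":0,"wy":0,"wz":0,"gripper":120},
    {"dx":0,"dy":0,"dz":-0.9,"wx":0,"wy":0,"wz":0,"gripper":120},
    {"dx":0,"dy":0,"dz":-0.9,"wx":0,"wy":0,"wz":0,"gripper":120},
    {"dx":0,"dy":0,"dz":-0.4,"wx":0,"wy":0,"wz":-1,"gripper":120},
    {"dx":0,"dy":0,"dz":-0.4,"wx":0,"wy":0,"wz":-1,"gripper":120},
    {"dx":0,"dy":0,"dz":-0.4,"wx":0,"wy":0,"wz":-1,"gripper":120},
    {"dx":0,"dy":0,"dz":-0.4,"wx":0,"wy":0,"wz":-1,"gripper":120},
    {"dx":0,"dy":0,"dz":-0.4,"wx":0,"wy":0,"wz":-1,"gripper":120}
  ]
}}

```text
time: 10.12
tool_pos: [0.4711, 0.0317, 0.3415]
ee_rot: [-3.141, -0.001, 1.554]
wrist_force: [0.2, 0.7, 0.1]
width: 0.0499
finger_force: 0.0
```

>>> {"fn": "carry_out", "kwargs": {
  "deltas": [
    {"dx":-0.96,"dy":-0.085,"dz":0,"wx":0,"wy":0,"wz":0,"gripper":120},
    {"dx":-0.96,"dy":-0.085,"dz":0,"wx":0,"wy":0,"wz":0,"gripper":120},
    {"dx":-0.96,"dy":-0.085,"dz":0,"wx":0,"wy":0,"wz":0,"gripper":120},
    {"dx":-0.96,"dy":-0.085,"dz":0,"wx":0,"wy":0,"wz":0,"gripper":120},
    {"dx":-0.96,"dy":-0.085,"dz":0,"wx":0,"wy":0,"wz":0,"gripper":120},
    {"dx":-0.96,"dy":-0.085,"dz":0,"wx":0,"wy":0,"wz":0,"gripper":120},
    {"dx":-0.96,"dy":-0.085,"dz":0,"wx":0,"wy":0,"wz":0,"gripper":120},
    {"dx":-0.96,"dy":-0.085,"dz":0,"wx":0,"wy":0,"wz":0,"gripper":120},
    {"dx":-0.96,"dy":-0.085,"dz":0,"wx":0,"wy":0,"wz":0,"gripper":120},
    {"dx":-0.96,"dy":-0.085,"dz":0,"wx":0,"wy":0,"wz":0,"gripper":255},
    {"dx":0,"dy":0,"dz":0,"wx":0,"wy":0,"wz":0,"gripper":255},
    {"dx":0,"dy":0,"dz":0,"wx":0,"wy":0,"wz":0,"gripper":255}
  ]
}}

```text
time: 11.12
tool_pos: [0.4494, -0.1604, 0.3411]
ee_rot: [-3.141, -0.001, 1.546]
wrist_force: [-0.2, 0.4, 0.2]
width: 0.0332
finger_force: 0.0
```

```bash
python3 - <<'E'
from h import *
im,c=snap('wrist','w3');p=proj(c,[.446,-.149,.028]);print(p,robot.get_obs()['tool_pos'])
u,v=p.astype(int);print(u-30,v-20)
cv2.imwrite('pics/w3c.png',cv2.resize(im[v-22:v+23,u-30:u+30,::-1],None,fx=10,fy=10,interpolation=cv2.INTER_CUBIC))
E
```

```text
[255.42132357 156.1626629 ] [ 0.44950992 -0.15980685  0.34124039]
225 136
```

View pics/w3c.png

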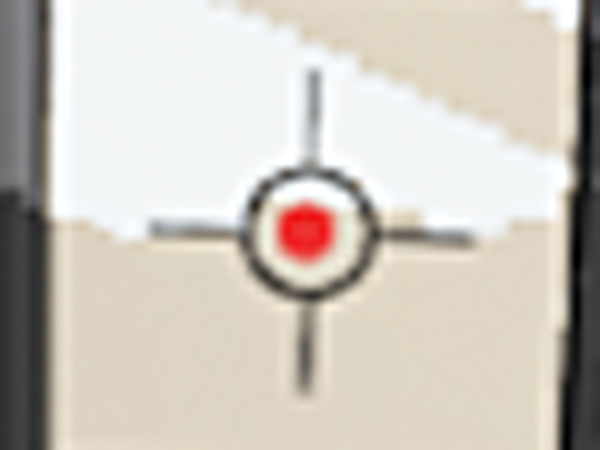

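The spot is at crop (305,233) and the ring's centre at (310,232), so it is well inside. Next I'll go over and round to the left of the hood.

>>> {"fn": "carry_out", "kwargs": {
  "deltas": [
    {"dx":1,"dy":-0.05,"dz":-1,"wx":0,"wy":0,"wz":0,"gripper":255},
    {"dx":1,"dy":-0.05,"dz":-1,"wx":0,"wy":0,"wz":0,"gripper":255},
    {"dx":1,"dy":-0.05,"dz":-1,"wx":0,"wy":0,"wz":0,"gripper":255},
    {"dx":1,"dy":-0.05,"dz":-1,"wx":0,"wy":0,"wz":0,"gripper":255},
    {"dx":1,"dy":-0.05,"dz":-1,"wx":0,"wy":0,"wz":0,"gripper":255},
    {"dx":1,"dy":-0.05,"dz":0,"wx":0,"wy":0,"wz":0,"gripper":255},
    {"dx":1,"dy":-0.05,"dz":0,"wx":0,"wy":0,"wz":0,"gripper":255},
    {"dx":1,"dy":-0.05,"dz":0,"wx":0,"wy":0,"wz":0,"gripper":255},
    {"dx":1,"dy":-0.05,"dz":0,"wx":0,"wy":0,"wz":0,"gripper":255},
    {"dx":1,"dy":-0.05,"dz":0,"wx":0,"wy":0,"wz":0,"gripper":255},
    {"dx":1,"dy":-0.05,"dz":0,"wx":0,"wy":0,"wz":0,"gripper":255},
    {"dx":1,"dy":-0.05,"dz":0,"wx":0,"wy":0,"wz":0,"gripper":255},
    {"dx":1,"dy":-0.05,"dz":0,"wx":0,"wy":0,"wz":0,"gripper":255},
    {"dx":1,"dy":-0.05,"dz":0,"wx":0,"wy":0,"wz":0,"gripper":255},
    {"dx":1,"dy":-0.05,"dz":0,"wx":0,"wy":0,"wz":0,"gripper":255},
    {"dx":1,"dy":-0.05,"dz":0,"wx":0,"wy":0,"wz":0,"gripper":255},
    {"dx":1,"dy":-0.05,"dz":0,"wx":0,"wy":0,"wz":0,"gripper":255},
    {"dx":1,"dy":-0.05,"dz":0,"wx":0,"wy":0,"wz":0,"gripper":255},
    {"dx":1,"dy":-0.05,"dz":0,"wx":0,"wy":0,"wz":0,"gripper":255},
    {"dx":1,"dy":-0.05,"dz":0,"wx":0,"wy":0,"wz":0,"gripper":255}
  ]
}}

```text
time: 12.83
tool_pos: [0.438, 0.2425, 0.4417]
ee_rot: [3.142, -0.001, 1.549]
wrist_force: [0.9, 0.9, -0.6]
width: 0.0003
finger_force: 0.0
```

>>> {"fn": "carry_out", "kwargs": {
  "deltas": [
    {"dx":0.3,"dy":0,"dz":0,"wx":0,"wy":0,"wz":0,"gripper":255},
    {"dx":0,"dy":0,"dz":0.9,"wx":0,"wy":0,"wz":0,"gripper":255},
    {"dx":0,"dy":0,"dz":0.9,"wx":0,"wy":0,"wz":0,"gripper":255},
    {"dx":0,"dy":0,"dz":0.9,"wx":0,"wy":0,"wz":0,"gripper":255},
    {"dx":0,"dy":0,"dz":0.9,"wx":0,"wy":0,"wz":0,"gripper":255},
    {"dx":0,"dy":0,"dz":0,"wx":0,"wy":0,"wz":0,"gripper":255},
    {"dx":0,"dy":0,"dz":0,"wx":0,"wy":0,"wz":0,"gripper":255}
  ]
}}

```text
time: 13.42
tool_pos: [0.4385, 0.2463, 0.3689]
ee_rot: [-3.14, 0.001, 1.548]
wrist_force: [-0.7, -0.1, 0.5]
width: 0.0005
finger_force: 0.0
```

>>> {"fn": "carry_out", "kwargs": {
  "deltas": [
    {"dx":-0.5,"dy":0,"dz":0,"wx":0,"wy":0,"wz":0,"gripper":255},
    {"dx":-0.5,"dy":0,"dz":0,"wx":0,"wy":0,"wz":0,"gripper":255},
    {"dx":-0.5,"dy":0,"dz":0,"wx":0,"wy":0,"wz":0,"gripper":255},
    {"dx":-0.3,"dy":0,"dz":0,"wx":0,"wy":0,"wz":0,"gripper":255},
    {"dx":-0.3,"dy":0,"dz":0,"wx":0,"wy":0,"wz":0,"gripper":255},
    {"dx":-0.3,"dy":0,"dz":0,"wx":0,"wy":0,"wz":0,"gripper":255},
    {"dx":-0.3,"dy":0,"dz":0,"wx":0,"wy":0,"wz":0,"gripper":255},
    {"dx":-0.3,"dy":0,"dz":0,"wx":0,"wy":0,"wz":0,"gripper":255},
    {"dx":-0.3,"dy":0,"dz":0,"wx":0,"wy":0,"wz":0,"gripper":255},
    {"dx":-0.3,"dy":0,"dz":0,"wx":0,"wy":0,"wz":0,"gripper":255},
    {"dx":-0.3,"dy":0,"dz":0,"wx":0,"wy":0,"wz":0,"gripper":255}
  ]
}}

```text
time: 14.33
tool_pos: [0.4372, 0.1677, 0.3698]
ee_rot: [3.141, 0.0, 1.547]
wrist_force: [0.1, 2.9, 1.1]
width: 0.0002
finger_force: 1.1
```

Contact is light, about 3 N, so I'll keep pushing.

>>> {"fn": "carry_out", "kwargs": {
  "deltas": [
    {"dx":-0.35,"dy":0,"dz":0,"wx":0,"wy":0,"wz":0,"gripper":255},
    {"dx":-0.35,"dy":0,"dz":0,"wx":0,"wy":0,"wz":0,"gripper":255},
    {"dx":-0.35,"dy":0,"dz":0,"wx":0,"wy":0,"wz":0,"gripper":255},
    {"dx":-0.35,"dy":0,"dz":0,"wx":0,"wy":0,"wz":0,"gripper":255},
    {"dx":-0.35,"dy":0,"dz":0,"wx":0,"wy":0,"wz":0,"gripper":255},
    {"dx":-0.35,"dy":0,"dz":0,"wx":0,"wy":0,"wz":0,"gripper":255},
    {"dx":-0.35,"dy":0,"dz":0,"wx":0,"wy":0,"wz":0,"gripper":255},
    {"dx":-0.35,"dy":0,"dz":0,"wx":0,"wy":0,"wz":0,"gripper":255},
    {"dx":-0.35,"dy":0,"dz":0,"wx":0,"wy":0,"wz":0,"gripper":255},
    {"dx":-0.35,"dy":0,"dz":0,"wx":0,"wy":0,"wz":0,"gripper":255},
    {"dx":-0.35,"dy":0,"dz":0,"wx":0,"wy":0,"wz":0,"gripper":255},
    {"dx":-0.35,"dy":0,"dz":0,"wx":0,"wy":0,"wz":0,"gripper":255}
  ]
}}

```text
time: 15.33
tool_pos: [0.4352, 0.0834, 0.3694]
ee_rot: [-3.141, 0.001, 1.546]
wrist_force: [0.8, 0.6, -0.1]
width: 0.0006
finger_force: 0.0
```

>>> {"fn": "carry_out", "kwargs": {
  "deltas": [
    {"dx":-0.35,"dy":0,"dz":0,"wx":0,"wy":0,"wz":0,"gripper":255},
    {"dx":-0.35,"dy":0,"dz":0,"wx":0,"wy":0,"wz":0,"gripper":255},
    {"dx":-0.35,"dy":0,"dz":0,"wx":0,"wy":0,"wz":0,"gripper":255},
    {"dx":-0.35,"dy":0,"dz":0,"wx":0,"wy":0,"wz":0,"gripper":255},
    {"dx":-0.35,"dy":0,"dz":0,"wx":0,"wy":0,"wz":0,"gripper":255},
    {"dx":0,"dy":0,"dz":0,"wx":0,"wy":0,"wz":0,"gripper":255}
  ]
}}

```text
time: 15.83
tool_pos: [0.4344, 0.0482, 0.3697]
ee_rot: [3.141, 0.001, 1.545]
wrist_force: [0.5, 0.5, 0.7]
width: -0.0
finger_force: 0.0
```

>>> {"fn": "carry_out", "kwargs": {
  "deltas": [
    {"dx":0,"dy":0,"dz":-1,"wx":0,"wy":0,"wz":0,"gripper":255},
    {"dx":0,"dy":0,"dz":-1,"wx":0,"wy":0,"wz":0,"gripper":255},
    {"dx":0,"dy":0,"dz":-1,"wx":0,"wy":0,"wz":0,"gripper":255},
    {"dx":-0.85,"dy":0.52,"dz":0,"wx":0,"wy":0,"wz":0,"gripper":120},
    {"dx":-0.85,"dy":0.52,"dz":0,"wx":0,"wy":0,"wz":0,"gripper":120},
    {"dx":-0.85,"dy":0.52,"dz":0,"wx":0,"wy":0,"wz":0,"gripper":120},
    {"dx":-0.85,"dy":0.52,"dz":0,"wx":0,"wy":0,"wz":0,"gripper":120},
    {"dx":-0.85,"dy":0.52,"dz":0,"wx":0,"wy":0,"wz":0,"gripper":120},
    {"dx":-0.85,"dy":0.52,"dz":0,"wx":0,"wy":0,"wz":0,"gripper":120},
    {"dx":0,"dy":0,"dz":0,"wx":0,"wy":0,"wz":-1,"gripper":120},
    {"dx":0,"dy":0,"dz":0,"wx":0,"wy":0,"wz":-1,"gripper":120},
    {"dx":0,"dy":0,"dz":0,"wx":0,"wy":0,"wz":-1,"gripper":120},
    {"dx":0,"dy":0,"dz":0,"wx":0,"wy":0,"wz":-1,"gripper":120},
    {"dx":0,"dy":0,"dz":0,"wx":0,"wy":0,"wz":-1,"gripper":120},
    {"dx":0,"dy":0,"dz":0,"wx":0,"wy":0,"wz":-1,"gripper":120},
    {"dx":0,"dy":0,"dz":0,"wx":0,"wy":0,"wz":-1,"gripper":120}
  ]
}}

```text
time: 17.17
tool_pos: [0.4944, -0.054, 0.4297]
ee_rot: [3.141, -0.0, 2.393]
wrist_force: [0.2, -0.7, -0.2]
width: 0.0498
finger_force: 0.0
```

>>> {"fn": "carry_out", "kwargs": {
  "deltas": [
    {"dx":0,"dy":0,"dz":0,"wx":0,"wy":0,"wz":-1,"gripper":120},
    {"dx":0,"dy":0,"dz":0,"wx":0,"wy":0,"wz":-1,"gripper":120},
    {"dx":0,"dy":0,"dz":0,"wx":0,"wy":0,"wz":-1,"gripper":120},
    {"dx":0,"dy":0,"dz":0,"wx":0,"wy":0,"wz":-1,"gripper":120},
    {"dx":0,"dy":0,"dz":0,"wx":0,"wy":0,"wz":-1,"gripper":120},
    {"dx":0,"dy":0,"dz":0,"wx":0,"wy":0,"wz":-0.8,"gripper":120},
    {"dx":0,"dy":0,"dz":0,"wx":0,"wy":0,"wz":0,"gripper":120},
    {"dx":0,"dy":0,"dz":0,"wx":0,"wy":0,"wz":0,"gripper":120}
  ]
}}

```text
time: 17.83
tool_pos: [0.4944, -0.0541, 0.4297]
ee_rot: [3.141, 0.0, 3.08]
wrist_force: [0.6, -0.0, -0.4]
width: 0.0496
finger_force: 0.0
```

```bash
python3 - <<'E'
from h import *
im,c=snap('wrist','w4');o=robot.get_obs();print(o['tool_pos'],o['ee_rot'],o['time'],o['joint_positions'][5])
print(proj(c,[.4963,-.054,.235]))
hsv=cv2.cvtColor(im,cv2.COLOR_RGB2HSV);m=cv2.inRange(hsv,(0,150,80),(8,255,255))|cv2.inRange(hsv,(172,150,80),(180,255,255))
n,l,s,ce=cv2.connectedComponentsWithStats(m)
for k in range(1,n):
    if s[k,4]>60: print(s[k],ce[k],ray(c,*ce[k],.235),cv2.minAreaRect(np.argwhere(l==k)[:,::-1].astype(np.float32)))
E
```

```text
[ 0.49437658 -0.05404834  0.42968822] [3.14143397e+00 8.18798164e-05 3.08065591e+00] 17.8833 -1.7328332901275998
[257.82813319 191.41762057]
[427  75  11  65 352] [431.08522727 107.0625    ] [0.42692006 0.10541999 0.235     ] ((431.1945495605469, 106.88716125488281), (7.610151290893555, 64.3743896484375), 3.5763344764709473)
[439  75  23  65 354] [450.8559322  107.28248588] [0.42818792 0.12308631 0.235     ] ((451.0735168457031, 107.296142578125), (7.479251861572266, 67.54596710205078), 15.422160148620605)
[251 177  15  27 268] [257.8880597 189.1380597] [ 0.49399836 -0.05380101  0.235     ] ((258.0, 190.0), (26.0, 14.0), 90.0)
[397 194  25  23 344] [407.51162791 203.86918605] [0.51803833 0.09194995 0.235     ] ((408.3094482421875, 204.37844848632812), (19.697296142578125, 24.08272933959961), 41.987213134765625)
[493 201  19  66 203] [508.07881773 230.56157635] [0.5530007  0.19565989 0.235     ] ((502.0, 233.5), (65.0, 18.0), 90.0)
```

View pics/w4.png

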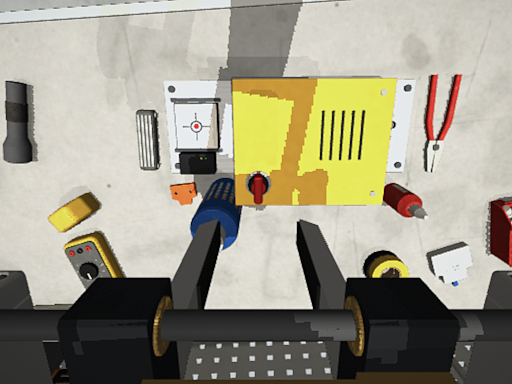

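The hood is shut, and the red wing at (258,190) lies along the unit's x. Now I'll descend and grip it.

>>> {"fn": "carry_out", "kwargs": {
  "deltas": [
    {"dx":-0.07,"dy":0.01,"dz":0.8,"wx":0,"wy":0,"wz":0.03,"gripper":150},
    {"dx":0,"dy":0,"dz":0.8,"wx":0,"wy":0,"wz":0,"gripper":150},
    {"dx":0,"dy":0,"dz":0.8,"wx":0,"wy":0,"wz":0,"gripper":150},
    {"dx":0,"dy":0,"dz":0.8,"wx":0,"wy":0,"wz":0,"gripper":150},
    {"dx":0,"dy":0,"dz":0.8,"wx":0,"wy":0,"wz":0,"gripper":150},
    {"dx":0,"dy":0,"dz":0.8,"wx":0,"wy":0,"wz":0,"gripper":150},
    {"dx":0,"dy":0,"dz":0.6,"wx":0,"wy":0,"wz":0,"gripper":150},
    {"dx":0,"dy":0,"dz":0.1,"wx":0,"wy":0,"wz":0,"gripper":150},
    {"dx":0,"dy":0,"dz":0,"wx":0,"wy":0,"wz":0,"gripper":150}
  ]
}}

```text
time: 18.63
tool_pos: [0.4955, -0.0539, 0.3189]
ee_rot: [3.141, -0.002, 3.079]
wrist_force: [0.0, -0.5, 0.1]
width: 0.039
finger_force: 0.0
```

>>> {"fn": "carry_out", "kwargs": {
  "deltas": [
    {"dx":0,"dy":0,"dz":0,"wx":0,"wy":0,"wz":0,"gripper":255},
    {"dx":0,"dy":0,"dz":0,"wx":0,"wy":0,"wz":0,"gripper":255},
    {"dx":0,"dy":0,"dz":0,"wx":0,"wy":0,"wz":0,"gripper":255},
    {"dx":0,"dy":0,"dz":0,"wx":0,"wy":0,"wz":0,"gripper":255},
    {"dx":0,"dy":0,"dz":0,"wx":0,"wy":0,"wz":0,"gripper":255},
    {"dx":0,"dy":0,"dz":0,"wx":0,"wy":0,"wz":0,"gripper":255}
  ]
}}

```text
time: 19.13
tool_pos: [0.496, -0.0543, 0.3206]
ee_rot: [-3.141, 0.002, 3.079]
wrist_force: [-0.6, -1.2, 1.1]
width: 0.0117
finger_force: 30.0
```

>>> {"fn": "carry_out", "kwargs": {
  "deltas": [
    {"dx":0,"dy":0,"dz":0.13,"wx":0,"wy":0,"wz":0,"gripper":255},
    {"dx":0,"dy":0,"dz":0.13,"wx":0,"wy":0,"wz":0,"gripper":255},
    {"dx":0,"dy":0,"dz":0.12,"wx":0,"wy":0,"wz":0,"gripper":255},
    {"dx":0,"dy":0,"dz":0,"wx":0,"wy":0,"wz":0,"gripper":255},
    {"dx":0,"dy":0,"dz":0,"wx":0,"wy":0,"wz":0,"gripper":255},
    {"dx":0,"dy":0,"dz":0,"wx":0,"wy":0,"wz":0,"gripper":255}
  ]
}}

```text
time: 19.63
tool_pos: [0.496, -0.0542, 0.3132]
ee_rot: [-3.141, 0.002, 3.079]
wrist_force: [-0.5, -1.7, 6.5]
width: 0.0119
finger_force: 30.0
```

>>> {"fn": "carry_out", "kwargs": {
  "deltas": [
    {"dx":0,"dy":0,"dz":0.05,"wx":0,"wy":0,"wz":0,"gripper":255},
    {"dx":0,"dy":0,"dz":0,"wx":0,"wy":0,"wz":0,"gripper":255},
    {"dx":0,"dy":0,"dz":0,"wx":0,"wy":0,"wz":0,"gripper":255}
  ]
}}

```text
time: 19.88
tool_pos: [0.496, -0.0542, 0.3124]
ee_rot: [-3.141, 0.003, 3.079]
wrist_force: [-0.9, -0.9, 6.2]
width: 0.0116
finger_force: 30.0
```

>>> {"fn": "carry_out", "kwargs": {
  "deltas": [
    {"dx":0,"dy":0,"dz":0.05,"wx":0,"wy":0,"wz":0,"gripper":255},
    {"dx":0,"dy":0,"dz":0,"wx":0,"wy":0,"wz":0,"gripper":255},
    {"dx":0,"dy":0,"dz":0,"wx":0,"wy":0,"wz":0,"gripper":255}
  ]
}}

```text
time: 20.13
tool_pos: [0.4959, -0.0542, 0.3123]
ee_rot: [-3.141, 0.003, 3.079]
wrist_force: [-2.0, -0.6, 9.0]
width: 0.0119
finger_force: 30.0
```

>>> {"fn": "carry_out", "kwargs": {
  "deltas": [
    {"dx":0,"dy":0,"dz":0,"wx":0,"wy":0,"wz":0.8,"gripper":255},
    {"dx":0,"dy":0,"dz":0,"wx":0,"wy":0,"wz":0.8,"gripper":255},
    {"dx":0,"dy":0,"dz":0,"wx":0,"wy":0,"wz":0.8,"gripper":255},
    {"dx":0,"dy":0,"dz":0,"wx":0,"wy":0,"wz":0.8,"gripper":255},
    {"dx":0,"dy":0,"dz":0,"wx":0,"wy":0,"wz":0.8,"gripper":255},
    {"dx":0,"dy":0,"dz":0,"wx":0,"wy":0,"wz":0.8,"gripper":255},
    {"dx":0,"dy":0,"dz":0,"wx":0,"wy":0,"wz":0.8,"gripper":255},
    {"dx":0,"dy":0,"dz":0,"wx":0,"wy":0,"wz":0.8,"gripper":255},
    {"dx":0,"dy":0,"dz":0,"wx":0,"wy":0,"wz":0.8,"gripper":255},
    {"dx":0,"dy":0,"dz":0,"wx":0,"wy":0,"wz":0.8,"gripper":255},
    {"dx":0,"dy":0,"dz":0,"wx":0,"wy":0,"wz":0.8,"gripper":255},
    {"dx":0,"dy":0,"dz":0,"wx":0,"wy":0,"wz":0.8,"gripper":255},
    {"dx":0,"dy":0,"dz":0,"wx":0,"wy":0,"wz":0.8,"gripper":255},
    {"dx":0,"dy":0,"dz":0,"wx":0,"wy":0,"wz":0.8,"gripper":255},
    {"dx":0,"dy":0,"dz":0,"wx":0,"wy":0,"wz":0.8,"gripper":255},
    {"dx":0,"dy":0,"dz":0,"wx":0,"wy":0,"wz":0.8,"gripper":255},
    {"dx":0,"dy":0,"dz":0,"wx":0,"wy":0,"wz":0,"gripper":255}
  ]
}}

```text
time: 21.55
tool_pos: [0.4959, -0.0542, 0.3123]
ee_rot: [3.138, 0.001, 1.54]
wrist_force: [-1.5, -0.5, 9.2]
width: 0.012
finger_force: 30.0
```

```bash
python3 - <<'E'
from h import *
o=robot.get_obs();print(o['wrist_torque'],o['ee_rot'],o['wrist_force'])
E
```

```text
[-0.14988132  0.29757716  0.03708485] [3.13821502e+00 1.08203860e-03 1.53979428e+00] [-1.45119874 -0.5062297   9.19161469]
```

>>> {"fn": "carry_out", "kwargs": {
  "deltas": [
    {"dx":0,"dy":0,"dz":0,"wx":0,"wy":0,"wz":0.35,"gripper":255},
    {"dx":0,"dy":0,"dz":0,"wx":0,"wy":0,"wz":0.35,"gripper":255},
    {"dx":0,"dy":0,"dz":0,"wx":0,"wy":0,"wz":0,"gripper":255}
  ]
}}

```text
time: 21.8
tool_pos: [0.4959, -0.0542, 0.3123]
ee_rot: [3.138, 0.001, 1.458]
wrist_force: [-1.6, -1.1, 9.6]
width: 0.0118
finger_force: 30.0
```

```bash
python3 - <<'E'
from h import *
o=robot.get_obs();print(o['wrist_torque'],o['ee_rot'],o['wrist_force'])
E
```

```text
[-0.11707272  0.30076985  0.05432157] [3.13814711e+00 7.97937920e-04 1.45791745e+00] [-1.62915932 -1.12937396  9.57813554]
```

>>> {"fn": "carry_out", "kwargs": {
  "deltas": [
    {"dx":0,"dy":0,"dz":0,"wx":0,"wy":0,"wz":0.35,"gripper":255},
    {"dx":0,"dy":0,"dz":0,"wx":0,"wy":0,"wz":0.35,"gripper":255},
    {"dx":0,"dy":0,"dz":0,"wx":0,"wy":0,"wz":0,"gripper":255}
  ]
}}

```text
time: 22.05
tool_pos: [0.496, -0.0542, 0.3123]
ee_rot: [3.138, 0.001, 1.374]
wrist_force: [-1.1, -0.6, 9.9]
width: 0.0119
finger_force: 30.0
```

```bash
python3 - <<'E'
from h import *
o=robot.get_obs();print(o['wrist_torque'],o['ee_rot'],o['wrist_force'])
E
```

```text
[-0.14684153  0.30926191  0.14353911] [3.13810114e+00 5.75587080e-04 1.37430734e+00] [-1.09890741 -0.59403103  9.89358394]
```

>>> {"fn": "carry_out", "kwargs": {
  "deltas": [
    {"dx":0,"dy":0,"dz":-0.1,"wx":0,"wy":0,"wz":0,"gripper":255},
    {"dx":0,"dy":0,"dz":-0.1,"wx":0,"wy":0,"wz":0,"gripper":255},
    {"dx":0,"dy":0,"dz":0,"wx":0,"wy":0,"wz":0,"gripper":150},
    {"dx":0,"dy":0,"dz":0,"wx":0,"wy":0,"wz":0,"gripper":150},
    {"dx":0,"dy":0,"dz":0,"wx":0,"wy":0,"wz":0,"gripper":150},
    {"dx":0,"dy":0,"dz":-1,"wx":0,"wy":0,"wz":0,"gripper":150},
    {"dx":0,"dy":0,"dz":-1,"wx":0,"wy":0,"wz":0,"gripper":150},
    {"dx":0,"dy":0,"dz":-1,"wx":0,"wy":0,"wz":0,"gripper":150},
    {"dx":0,"dy":0,"dz":-1,"wx":0,"wy":0,"wz":0,"gripper":150},
    {"dx":0,"dy":0,"dz":-1,"wx":0,"wy":0,"wz":0,"gripper":150},
    {"dx":0,"dy":0,"dz":0,"wx":0,"wy":0,"wz":0,"gripper":150}
  ]
}}

```text
time: 22.97
tool_pos: [0.4963, -0.054, 0.4177]
ee_rot: [3.135, -0.0, 1.375]
wrist_force: [-0.2, 0.2, 0.7]
width: 0.0386
finger_force: 0.0
```

```bash
python3 - <<'E'
from h import *
im,c=snap('wrist','w5');p=proj(c,[.4963,-.054,.235]);u,v=p.astype(int);print(p,robot.get_obs()['tool_pos'])
a=cv2.resize(im[v-30:v+30,u-40:u+40],(400,300),interpolation=cv2.INTER_CUBIC)
cs=eyes.get_calibration('side');s,_=snap('side','s5');q=proj(cs,[.46,-.06,.15]).astype(int)
b=cv2.resize(s[q[1]-45:q[1]+45,q[0]-60:q[0]+60],(400,300),interpolation=cv2.INTER_CUBIC)
cv2.imwrite('pics/f5.png',np.hstack([a,b])[:,:,::-1]);print(spot())
hsv=cv2.cvtColor(im,cv2.COLOR_RGB2HSV);m=(cv2.inRange(hsv,(0,150,80),(8,255,255))|cv2.inRange(hsv,(172,150,80),(180,255,255)))[v-30:v+30,u-40:u+40]
r=cv2.minAreaRect(np.argwhere(m>0)[:,::-1].astype(np.float32));print(r)
k=cv2.boxPoints(r)+[u-40,v-30];w=np.array([ray(c,*x,.232)[:2] for x in k]);e=[w[1]-w[0],w[2]-w[1]]
for x in e: print(np.linalg.norm(x),np.arctan2(x[1],x[0]))
E
```

```text
[256.92536289 193.52435004] [ 0.49615859 -0.05405092  0.41542355]
(np.int64(413), array([ 0.44446967, -0.15180597,  0.028     ]))
((37.18965148925781, 36.27586364746094), (19.126619338989258, 43.081321716308594), 21.801410675048828)
0.04256646180488104 1.0004141954182277
0.01784660959224864 -0.5885876361007707
```

View pics/f5.png

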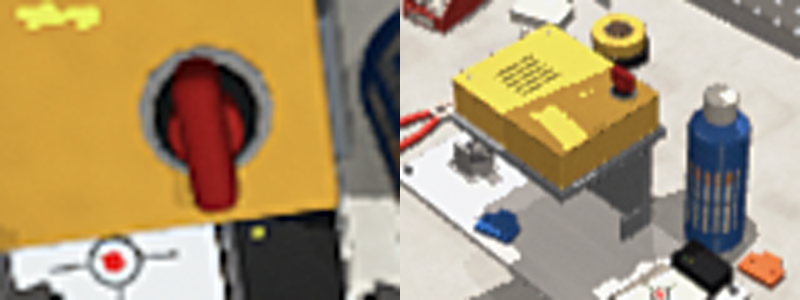

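The left crop shows the wing turned across, square to the hood edge, with the spot still inside the ring. I'll measure the wing's angle now.

```bash
python3 - <<'E'
from h import *
im=cv2.imread('pics/w5.png')[:,:,::-1];c=eyes.get_calibration('wrist')
u,v=256,193;hsv=cv2.cvtColor(np.ascontiguousarray(im),cv2.COLOR_RGB2HSV)
m=(cv2.inRange(hsv,(0,150,60),(8,255,255))|cv2.inRange(hsv,(172,150,60),(180,255,255)))[v-30:v+18,u-15:u+15]
P=[]
for r in range(m.shape[0]):
    q=np.flatnonzero(m[r])
    if len(q)>3: P.append((r+v-30,q[0]+u-15,q[-1]+u-15)); print(P[-1])
P=np.array(P)
for z in(.2265,.232):
    # the right edge over the lower rows and the left edge over the upper rows
    for col in(1,2):
        w=np.array([ray(c,x[col],x[0],z)[:2] for x in P[3:-3]]);a=np.polyfit(w[:,1],w[:,0],1)[0];print(z,col,'angle from unit y',-np.arctan(a)+.058, 'lengthspan',np.ptp(w[:,1]))
E
```

```text
(176, np.int64(253), np.int64(258))
(177, np.int64(252), np.int64(258))
(178, np.int64(252), np.int64(258))
(179, np.int64(251), np.int64(259))
(180, np.int64(251), np.int64(259))
(181, np.int64(250), np.int64(259))
(182, np.int64(250), np.int64(261))
(183, np.int64(251), np.int64(262))
(184, np.int64(251), np.int64(263))
(185, np.int64(251), np.int64(263))
(186, np.int64(250), np.int64(263))
(187, np.int64(250), np.int64(264))
(188, np.int64(250), np.int64(264))
(189, np.int64(250), np.int64(264))
(190, np.int64(250), np.int64(264))
(191, np.int64(250), np.int64(264))
(192, np.int64(250), np.int64(263))
(193, np.int64(251), np.int64(263))
(194, np.int64(252), np.int64(261))
(195, np.int64(253), np.int64(262))
(196, np.int64(254), np.int64(262))
(197, np.int64(254), np.int64(262))
(198, np.int64(254), np.int64(262))
(199, np.int64(254), np.int64(262))
(200, np.int64(255), np.int64(262))
(201, np.int64(255), np.int64(262))
(202, np.int64(255), np.int64(262))
(203, np.int64(255), np.int64(262))
(204, np.int64(256), np.int64(261))
0.2265 1 angle from unit y 0.060814924599340646 lengthspan 0.021866275832755022
0.2265 2 angle from unit y -0.057232894446351705 lengthspan 0.021713643065597137
0.232 1 angle from unit y 0.06081492459933152 lengthspan 0.021416391198220808
0.232 2 angle from unit y -0.057232894446359504 lengthspan 0.021266898752587957
```

The end midpoints give a slope of 0.143 against 0.138 expected, so the wing is at the full quarter turn. I'll do a short grip-and-press check that the stud came back out: about 5 mm of travel if it caught.

>>> {"fn": "carry_out", "kwargs": {
  "deltas": [
    {"dx":0,"dy":0,"dz":0.8,"wx":0,"wy":0,"wz":-0.52,"gripper":150},
    {"dx":0,"dy":0,"dz":0.8,"wx":0,"wy":0,"wz":-0.52,"gripper":150},
    {"dx":0,"dy":0,"dz":0.8,"wx":0,"wy":0,"wz":0,"gripper":150},
    {"dx":0,"dy":0,"dz":0.8,"wx":0,"wy":0,"wz":0,"gripper":150},
    {"dx":0,"dy":0,"dz":0.8,"wx":0,"wy":0,"wz":0,"gripper":150},
    {"dx":0,"dy":0,"dz":0.85,"wx":0,"wy":0,"wz":0,"gripper":150},
    {"dx":0,"dy":0,"dz":0,"wx":0,"wy":0,"wz":0,"gripper":150},
    {"dx":0,"dy":0,"dz":0,"wx":0,"wy":0,"wz":0,"gripper":255},
    {"dx":0,"dy":0,"dz":0,"wx":0,"wy":0,"wz":0,"gripper":255},
    {"dx":0,"dy":0,"dz":0,"wx":0,"wy":0,"wz":0,"gripper":255},
    {"dx":0,"dy":0,"dz":0,"wx":0,"wy":0,"wz":0,"gripper":255},
    {"dx":0,"dy":0,"dz":0,"wx":0,"wy":0,"wz":0,"gripper":255}
  ]
}}

```text
time: 24.12
tool_pos: [0.496, -0.0541, 0.3184]
ee_rot: [3.139, 0.0, 1.5]
wrist_force: [-0.4, -0.1, 3.7]
width: 0.0095
finger_force: 13.3
```

>>> {"fn": "carry_out", "kwargs": {
  "deltas": [
    {"dx":0,"dy":0,"dz":0.1,"wx":0,"wy":0,"wz":0,"gripper":255},
    {"dx":0,"dy":0,"dz":0.07,"wx":0,"wy":0,"wz":0,"gripper":255},
    {"dx":0,"dy":0,"dz":0,"wx":0,"wy":0,"wz":0,"gripper":255},
    {"dx":0,"dy":0,"dz":0,"wx":0,"wy":0,"wz":0,"gripper":255}
  ]
}}

```text
time: 24.45
tool_pos: [0.4959, -0.054, 0.3151]
ee_rot: [3.139, 0.0, 1.5]
wrist_force: [-1.5, 0.7, 5.5]
width: 0.0087
finger_force: 51.9
```

It pressed 3.3 mm softly on the spring, so the stud is out in its groove. Now I'll let it back, release and retreat.

>>> {"fn": "carry_out", "kwargs": {
  "deltas": [
    {"dx":0,"dy":0,"dz":-0.1,"wx":0,"wy":0,"wz":0,"gripper":255},
    {"dx":0,"dy":0,"dz":-0.07,"wx":0,"wy":0,"wz":0,"gripper":255},
    {"dx":0,"dy":0,"dz":0,"wx":0,"wy":0,"wz":0,"gripper":150},
    {"dx":0,"dy":0,"dz":0,"wx":0,"wy":0,"wz":0,"gripper":150},
    {"dx":0,"dy":0,"dz":0,"wx":0,"wy":0,"wz":0,"gripper":150},
    {"dx":0,"dy":0,"dz":0,"wx":0,"wy":0,"wz":0,"gripper":150},
    {"dx":0,"dy":0,"dz":-1,"wx":0,"wy":0,"wz":0,"gripper":150},
    {"dx":0,"dy":0,"dz":-1,"wx":0,"wy":0,"wz":0,"gripper":150},
    {"dx":0,"dy":0,"dz":-1,"wx":0,"wy":0,"wz":0,"gripper":150},
    {"dx":0,"dy":0,"dz":-1,"wx":0,"wy":0,"wz":0,"gripper":150},
    {"dx":0,"dy":0,"dz":-1,"wx":0,"wy":0,"wz":0,"gripper":150},
    {"dx":0,"dy":0,"dz":0,"wx":0,"wy":0,"wz":0,"gripper":150},
    {"dx":0,"dy":0,"dz":0,"wx":0,"wy":0,"wz":0,"gripper":150}
  ]
}}

```text
time: 25.53
tool_pos: [0.4959, -0.0541, 0.417]
ee_rot: [3.141, 0.0, 1.5]
wrist_force: [-0.2, 0.2, -0.6]
width: 0.0387
finger_force: 0.0
```

```bash
python3 - <<'E'
from h import *
im,c=snap('wrist','w6');o=robot.get_obs();print(o['ee_rot'],o['tool_pos'],spot())
hsv=cv2.cvtColor(im,cv2.COLOR_RGB2HSV)
u,v=proj(c,[.4963,-.054,.232]).astype(int)
m=(cv2.inRange(hsv,(0,150,60),(8,255,255))|cv2.inRange(hsv,(172,150,60),(180,255,255)))[v-30:v+18,u-15:u+15]
for r in range(m.shape[0]):
    q=np.flatnonzero(m[r])
    if len(q)>3: print(r+v-30,(q[0]+q[-1])/2+u-15,q[-1]-q[0]+1)
E
```

```text
[-3.13971438e+00 -2.41410207e-04  1.49992529e+00] [ 0.4956748  -0.05404325  0.4156542 ] (np.int64(409), array([ 0.444454  , -0.15181615,  0.028     ]))
175 258.0 7
176 258.5 6
177 258.0 7
178 258.5 8
179 258.0 9
180 258.0 9
181 258.0 9
182 258.0 9
183 258.5 10
184 258.5 12
185 258.0 13
186 258.0 15
187 258.0 15
188 258.0 15
189 258.0 15
190 258.0 15
191 258.0 15
192 258.5 14
193 258.0 13
194 258.5 10
195 258.0 9
196 258.0 9
197 258.0 9
198 258.0 9
199 258.5 8
200 258.5 8
201 258.5 8
202 258.5 8
203 258.5 8
204 258.0 7
```

The wing is aligned with the full quarter turn, the spot hasn't moved, and the arm is clear of everything, so I'm handing in.

```bash
python3 -c "
from bench import robot
print(robot.close_job())"
```

```text
the job is handed in; nothing more can be done
None
```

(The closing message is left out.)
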